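Start the vacuum pump and set its bleed valve two turns open

ROBOT

A 6-joint arm with a two-finger parallel gripper is mounted at the origin on the work surface. World frame = base frame: x ahead of the robot, y to its left, z up, the work surface at z = 0. Lengths are in m, angles in rad, forces in N, time in s.
With the tool pointing down it reaches from about 0.375 to 0.9 m from the base axis. Payload 3.1 kg.
Tool frame: the origin (TCP) lies between the finger pads; the fingertips stand 8 mm ahead of it and the grasp point (between the pads) lies 11 mm behind it; z points along the fingers, y is the line along which they close (so a half turn about z gives the same grasp; the last joint's range is limited). The gripper opens to 85 mm and grips with 20 to 120 N. Pads are 22 mm wide; open, the fingers measure 114 mm over their backs; the gripper's body (76 mm by 85 mm) begins 54 mm behind the grasp point. The pads swing forward as they close: fully open they stand 13 mm farther back than shut.
Start: joints at [1.169, 0.527, 1.433, -0, 1.181, -0.178], TCP at [0.138, 0.61, 0.239] pointing down, gripper open.
Joint ranges: [-3.08, 3.08], [-0.75, 2.2], [0.22, 2.44], [-1.43, 4.57], [0, 2.65], [-2.85, 2.85]. Speed limits (rad/s): [2.79, 2.79, 3.14, 3.14, 3.14, 3.14].

INTERFACE

Orientations are given as a unit quaternion [x, y, z, w].
In Python, from station import readout, cams, sign_off gives the robot as it stands.
- The arm moves only by the tool send_rows, never from a script. Its argument "commands" is text: rows parted by semicolons, each of 5 numbers parted by spaces: the finger opening in mm, from 0 to 85.4, then the shift along the tool's x, y, z each as a share of 0.02 m, from -1 to 1, then the turn about the tool's z as a share of 4 degrees, from -1 to 1. In form: grip dx dy dz spin; .... A call has 1 to 20 rows; each row shifts and turns the commanded pose from where the row before left it, along the tool's axes as they then stand; what a row does not reach is not made up. A row lasts 1/12 s, in which the tool goes at most 41.7 mm and 7.16 degrees, less where a joint would pass 70% of its speed; a pose out of reach is approached as far as the arm can. A call with a number of a shift or a turn outside -1 to 1 is refused whole. A call with a gripper value outside its range is refused whole. The fingers move at their own pace and stop on an object; "grip_force" is the grip in N (left out, the last holds). Time passes only in rows, so rows that do not move let the fingers close. It gives the time, the measured TCP pose, the force, the opening and the grip force at its end, in the units of the state.
- readout.sense(): the state, without advancing time (a new reading comes with each control period).
- cams.snapshot(name): name is "side" or "top" or "wrist"; returns a dict with "pixels" (384x512x3 uint8, red, green, blue), "intrinsics" (3x3 intrinsics, pixels), "eye" and "rotation" of the camera in the world. Camera axes: x right, y down, z forward; pixel columns grow to the right and rows downward; lengths in m; the calibration is good to about 2 mm. A picture is of the moment at which its call begins. There is no depth.
- sign_off(): hands the job in; it is judged then, once.
The state is a dict: "t": time; "q": joint angles; "qd": joint speeds; "tau": joint torques, N m; "tcp_pos": TCP position; "tool_rot": TCP orientation; "force": force on the tool from outside, world axes, zero at the start; "ft_torque": the same for the moment, N m; "finger_gap": opening from 0.0 (shut) to 1.0 (fully open); "gripper_force": force on a finger pad.
Only numpy, scipy, OpenCV 4.12 (cv2) and the standard library are available. Lean on these libraries where they do the work, as an engineer would, in place of code of your own. Each camera call takes 0.05 s, during which the arm holds its last target. There are 200 camera calls.

TASK

Set up the vacuum pump for gentle filtration: on its panel press the blue key (power), then the yellow key (zero the read-out), then the green key (run), one at a time, and never the red stop key. Then take the black handle of the bleed valve's red handwheel, wind it clockwise until the valve is closed against its stop, and back it off exactly two full turns anticlockwise. Finish while still holding the handle in the gripper with the wheel at rest at that setting, and leave the sample bottles and the weighing dish where they stand.

Things in the scene. Friction and masses are not known exactly. Their poses are not given: they have to be found in the camera images.
- pump: orange vacuum pump, 230 (x) x 250 (y) x 76 mm high, fixed to the bench; origin under its centre, z up. Its own -x is the front: the key row stands 75 mm in front of the origin on a flat panel 80 mm high, four keys 54 mm apart, in grey collars 42 mm across, 10 mm lower than the key tops. Behind it two pump heads and a pipe, 145 mm high, down to the bench 138 mm behind the origin
- key_blue (a joint): travel of the blue spring key (power): 0 = up, 0.005 m = fully down (about 4 N; springs back by itself)
- key_blue_top (a point): centre of the top face of the blue round key (power), 26 mm across, at the pump's own +y end of the row; the top stands 102 mm above the bench, it moves straight down 5 mm
- key_yellow (a joint): travel of the yellow spring key (zero the vacuum read-out): 0 = up, 0.005 m = fully down (about 4 N; springs back by itself)
- key_yellow_top (a point): centre of the top face of the yellow round key (zero the vacuum read-out), 26 mm across, second in the row, next to blue; the top stands 102 mm above the bench, it moves straight down 5 mm
- key_green (a joint): travel of the green spring key (run): 0 = up, 0.005 m = fully down (about 4 N; springs back by itself)
- key_green_top (a point): centre of the top face of the green round key (run), 26 mm across, third in the row; the top stands 102 mm above the bench, it moves straight down 5 mm
- key_red (a joint): travel of the red spring key (stop): 0 = up, 0.005 m = fully down (about 4 N; springs back by itself)
- key_red_top (a point): centre of the top face of the red round key (stop), 26 mm across, at the pump's own -y end of the row, not to be pressed; the top stands 102 mm above the bench, it moves straight down 5 mm
- valve: brass bleed valve on a round steel flange screwed to the bench; origin at the centre of the flange's underside, on the upright valve axis, z up; its own +x is the side where the short air filter sticks out (90 mm long from the axis, 94 mm high)
- wheel (a joint): angle of the valve's red handwheel about its upright axis, rad: 0 = closed, against a hard stop; grows anticlockwise seen from above (opening), 2 pi per turn, five turns in all. Closed, the handle stands on the valve's own -x side. The wheel does not rise; friction of about 0.12 N m (2.4 N at the handle) holds it where it is left
- wheel_hub (a point): top of the handwheel's hub, on the valve axis, 150 mm above the bench. The wheel is 124 mm across with three spokes; the top of its rim is 147 mm and of the nut on the hub 156 mm above the bench
- handle: black upright revolving handle on the wheel's rim, a cylinder 22 mm across; its origin is at its foot, 151 mm above the bench, 50 mm from the valve axis; it ends 211 mm above the bench. It spins freely about its own upright pin, so a gripper can hold it and go round the valve axis without turning
- handle_grip (a point): on the centre line of the black handle at the height to grip it, 187 mm above the bench and 50 mm from the valve axis
- bottle_tall: loose capped sample bottle, 48 mm across and 88 mm high, origin under its centre; to be left alone
- bottle_short: loose capped sample bottle, 56 mm across and 66 mm high, origin under its centre; to be left alone
- dish: loose round metal weighing dish, 64 mm across and 22 mm high, origin under its centre; to be left alone
Things that resemble listed ones, but are neither listed nor needed, are in the scene too. Of the things that look like the valve, the largest one is meant.

How it is judged:
By the outcome, as a careful person would: the job done as asked, in the order asked, and still so for the second after the job is handed in, while the arm keeps its last pose, push and grip.
It also fails if it takes over 70 s, if anything falls off the work surface, if the arm or the gripper's body presses on something with over 40 N, if the wrist force passes 120 N, or if a joint passes its speed limit or range.

## Working session

There is one attempt and no reset: what is moved stays moved. The work goes in short steps, Python scripts to look and compute and a tool call to move; the robot and the scene stay as the last step left them, time stands still between calls to the robot, and variables do not carry over. Pictures are saved under pics/ and viewed, at most 10 in all, crops included, and the job is handed in when it is done.

Besides the shell and the picture viewer there is one more tool, called after "Emit:" by a JSON object that holds its "method" and its "body", one argument or row to a line. send_rows: Moves the arm, as the interface text tells. Its arguments: {"type":"object","properties":{"commands":{"type":"string"},"grip_force":{"type":"number"}},"required":["commands"]}

```bash
mkdir -p pics; cat > h.py <<'E'
import numpy as np,cv2,json
from station import readout,cams,sign_off
def snap(n,f):
    s=cams.snapshot(n); cv2.imwrite(f'pics/{f}.png',cv2.cvtColor(np.array(s['pixels'],dtype=np.uint8),cv2.COLOR_RGB2BGR))
    np.savez(f'pics/{f}.npz',K=s['intrinsics'],e=s['eye'],R=s['rotation']); return s
def atz(f,u,v,z):
    d=np.load(f'pics/{f}.npz'); r=np.array(d['R'])@np.linalg.solve(d['K'],[u,v,1.]); e=d['e']
    return e+r*(z-e[2])/r[2]
def proj(f,p):
    d=np.load(f'pics/{f}.npz'); c=d['K']@(d['R'].T@(np.array(p)-d['e'])); return c[:2]/c[2]
E
python3 - <<'E'
from h import *
for n in('top','side'): 
    s=snap(n,n); print(n,s['eye'],np.array(s['rotation']).round(3).tolist())
    im=cv2.imread(f'pics/{n}.png'); cv2.imwrite(f'pics/{n}_b.png',cv2.resize(im,(800,600),interpolation=cv2.INTER_CUBIC))
print(readout.sense())
E
```

```text
top [ 0.21987096 -0.03414507  1.34561724] [0.713, -0.694, 0.074, -0.065]
side [ 0.22727673 -0.7904586   0.89758458] [0.914, -0.128, 0.063, -0.38]
{'t': 0.1, 'q': array([ 1.16951553e+00,  5.28395342e-01,  1.43377249e+00, -1.86767772e-05,
        1.18142206e+00, -1.78465161e-01]), 'qd': array([ 0.00176811, -0.00174553, -0.00230397, -0.00090231,  0.00221003,
       -0.00100292]), 'tau': array([ 2.03659811e-04, -4.43306172e+01, -1.78586161e+01, -2.28893350e-04,
        3.90535570e-03, -7.15609502e-06]), 'tcp_pos': array([0.13781356, 0.60896635, 0.2384184 ]), 'tool_rot': array([ 1.11173914e-01,  9.93800465e-01, -9.59428555e-04, -2.77161226e-04]), 'force': array([-0.01113537, -1.66900447, -0.30870435]), 'ft_torque': array([ 7.97982540e-03, -1.24840633e-05,  2.80952390e-02]), 'gripper_force': 0.0, 'finger_gap': 1.0001118197408942}
```

View pics/top_b.png

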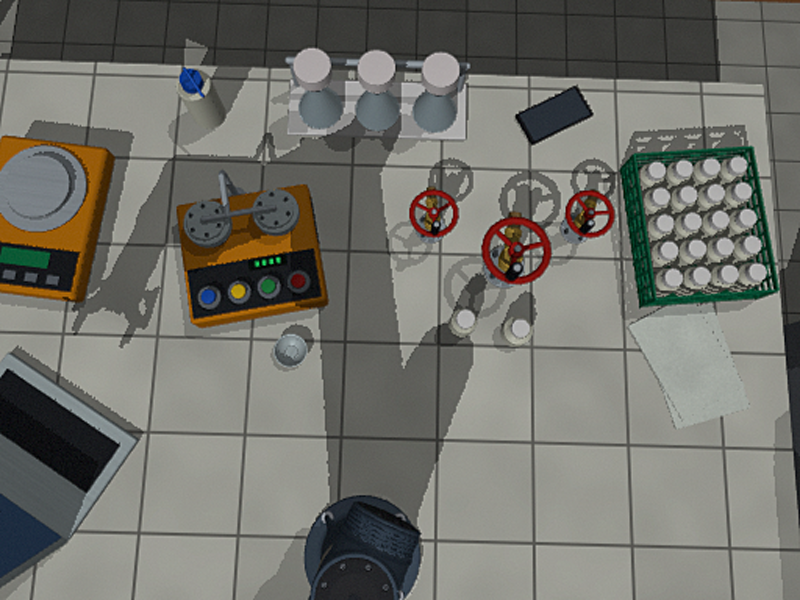

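View pics/side_b.png

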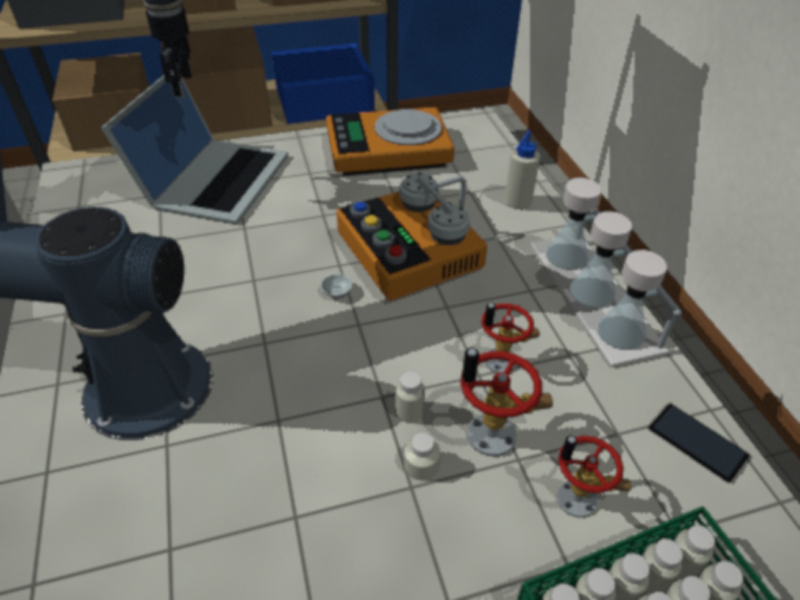

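The top view shows the keys, from blue to red, at (208,296), (238,291), (267,286) and (299,281). The large wheel is at (516,250) with its handle near (514,270). In the side view the handle spans (472,352) to (470,380). I'll enlarge these areas.

```bash
python3 - <<'E'
from h import *
t=cv2.imread('pics/top.png');s=cv2.imread('pics/side.png')
# crops (native): valve top x300-366,y130-196 ; keys top x115-215,y165-215 ; valve side x285-360,y210-285
a=cv2.resize(t[130:190,300:360],(400,400),interpolation=cv2.INTER_CUBIC)
b=cv2.resize(s[215:295,285:365],(400,400),interpolation=cv2.INTER_CUBIC)
cc=cv2.resize(t[165:215,115:215],(400,200),interpolation=cv2.INTER_CUBIC)
d=cv2.resize(s[120:170,210:310],(400,200),interpolation=cv2.INTER_CUBIC)
cv2.imwrite('pics/c1.png',np.vstack([np.hstack([a,b]),np.hstack([cc,d])]))
def cent(f,c,col):
    im=cv2.imread(f'pics/{f}.png');h=cv2.cvtColor(im,cv2.COLOR_BGR2HSV)
    x0,x1,y0,y1=c;h=h[y0:y1,x0:x1]
    lo,hi={'b':((100,120,60),(130,255,255)),'y':((22,150,120),(35,255,255)),'g':((45,100,50),(80,255,200)),'r':((170,120,60),(180,255,255))}[col]
    m=cv2.inRange(h,lo,hi)
    if col=='r': m|=cv2.inRange(h,(0,150,60),(5,255,255))
    n,l,st,ce=cv2.connectedComponentsWithStats(m);i=1+st[1:,4].argmax();return ce[i]+[x0,y0],st[i,4]
P=[]
for k,(u,v),(u2,v2) in(('b',(208,296),(360,208)),('y',(238,291),(372,220)),('g',(267,286),(384,236)),('r',(299,281),(397,250))):
  for f,(a_,b_) in(('top',(u,v)),('side',(u2,v2))):
    a1=int(a_*.64);b1=int(b_*.64)
    c,n=cent(f,(a1-9,a1+10,b1-9,b1+10),k);print(k,f,c.round(1),n,atz(f,*c,.102).round(4))
for u,v in((516,250),):print(atz('top',u*.64,v*.64,.147))
print(atz('top',514*.64,270*.64,.211),atz('side',472*.64,350*.64,.211))
print('bottles',[atz('top',u*.64,v*.64,z)[:2].round(3) for u,v,z in((464,320,.088),(517,330,.066),(290,349,.02))])
E
```

```text
Traceback (most recent call last):
  File "h.py", line 7, in atz
    d=np.load(f'pics/{f}.npz'); r=np.array(d['R'])@np.linalg.solve(d['K'],[u,v,1.]); e=d['e']
                                  ~~~~~~~~~~~~~~~~^~~~~~~~~~~~~~~~~~~~~~~~~~~~~~~~~
ValueError: matmul: Input operand 1 has a mismatch in its core dimension 0, with gufunc signature (n?,k),(k,m?)->(n?,m?) (size 3 is different from 4)
```

View pics/c1.png

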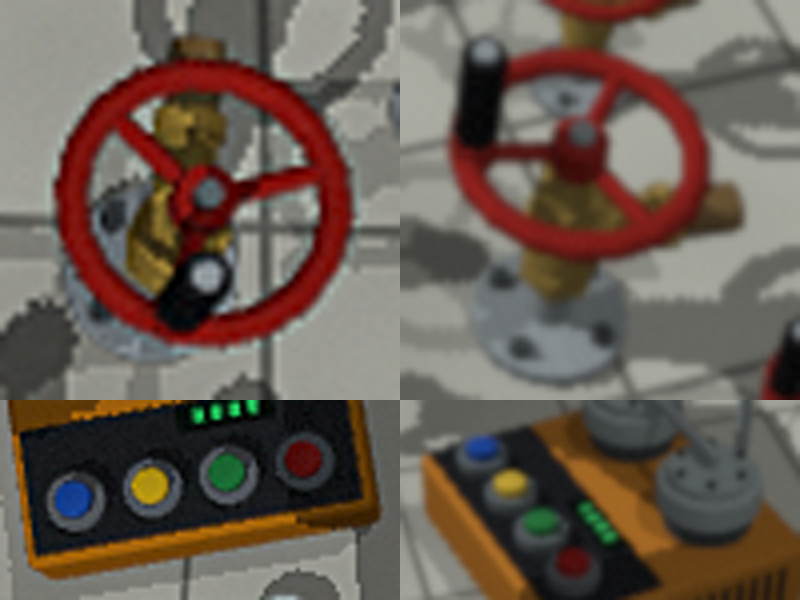

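```bash
sed -i "s/import numpy as np,cv2,json/import numpy as np,cv2\nfrom scipy.spatial.transform import Rotation as Ro/; s/R=s\['rotation'\]/R=Ro.from_quat(s['rotation']).as_matrix()/" h.py
python3 - <<'E'
from h import *
for n in('top','side'): snap(n,n)
def cent(f,c,col):
    im=cv2.imread(f'pics/{f}.png');h=cv2.cvtColor(im,cv2.COLOR_BGR2HSV)
    x0,x1,y0,y1=c;h=h[y0:y1,x0:x1]
    lo,hi={'b':((100,120,60),(130,255,255)),'y':((22,150,120),(35,255,255)),'g':((45,100,50),(80,255,200)),'r':((170,120,60),(180,255,255))}[col]
    m=cv2.inRange(h,lo,hi)
    if col=='r': m|=cv2.inRange(h,(0,150,60),(5,255,255))
    n,l,st,ce=cv2.connectedComponentsWithStats(m);i=1+st[1:,4].argmax();return ce[i]+[x0,y0],st[i,4]
for k,(u,v),(u2,v2) in(('b',(208,296),(360,208)),('y',(238,291),(372,220)),('g',(267,286),(384,236)),('r',(299,281),(397,250))):
  for f,(a_,b_) in(('top',(u,v)),('side',(u2,v2))):
    a1=int(a_*.64);b1=int(b_*.64)
    c,n=cent(f,(a1-9,a1+10,b1-9,b1+10),k);print(k,f,c.round(1),n,atz(f,*c,.100).round(4))
for nm,z,t,s in(('rim',.142,(330.6,160.3),(321,245.6)),('nut',.156,(331.2,158.8),(321.4,241.4)),('hand',.211,(331.2,170.8),(302.2,225)),('filt',.08,(329.7,137.2),(351.,256.))):
  print(nm,atz('top',*t,z).round(4),atz('side',*s,z).round(4))
print('bottles',[atz('top',u*.64,v*.64,z)[:2].round(3) for u,v,z in((464,320,.088),(517,330,.066),(290,349,.02))])
print('decoys',[atz('top',u*.64,v*.64,z)[:2].round(3) for u,v,z in((434,213,.1),(590,213,.1))])
print(readout.sense()['tool_rot'])
E
```

```text
b top [132.8 189.3] 68 [0.4456 0.2892 0.1   ]
b side [230.1 131.5] 42 [0.4458 0.284  0.1   ]
y top [152.  186.1] 64 [0.4564 0.2366 0.1   ]
y side [236.9 140.1] 32 [0.4562 0.2341 0.1   ]
g top [171.2 182.8] 69 [0.4673 0.1836 0.1   ]
g side [244.6 149.8] 49 [0.4672 0.1799 0.1   ]
r top [190.5 179.1] 58 [0.4793 0.1305 0.1   ]
r side [252.9 160. ] 44 [0.479  0.1261 0.1   ]
rim [ 0.5347 -0.2558  0.142 ] [ 0.5368 -0.2607  0.142 ]
nut [ 0.5353 -0.2549  0.156 ] [ 0.5366 -0.2594  0.156 ]
hand [ 0.4888 -0.2445  0.211 ] [ 0.4902 -0.2444  0.211 ]
filt [ 0.6203 -0.2651  0.08  ] [ 0.6214 -0.2673  0.08  ]
bottles [array([ 0.417, -0.17 ]), array([ 0.405, -0.27 ]), array([0.363, 0.148])]
decoys [array([ 0.612, -0.112]), array([ 0.621, -0.4  ])]
[ 1.11154306e-01  9.93802930e-01 -6.45728078e-04 -1.98034121e-04]
```

```bash
python3 - <<'E'
from h import *
for p in((0,0,0),(.138,.609,.238),(.138,.609,.4)): print(p,proj('top',p)/.64,proj('side',p)/.64)
for uv in((15,350),(140,433),(65,540),(0,590)): print(atz('top',uv[0]*.64,uv[1]*.64,.02)[:2])
# laptop screen top edge in side: (105,128),(170,83) ; base hinge (155,205)..(195,..)
for uv in((105,128),(175,83)): print([atz('side',uv[0]*.64,uv[1]*.64,z)[:2].round(2) for z in(.1,.2,.25)])
R=Ro.from_quat(readout.sense()['tool_rot']);p=readout.sense()['tcp_pos']
print(R.as_matrix().round(3))
for t in((.4457,.287,.18),): print(R.inv().apply(np.array(t)-p)/.02)
E
```

```text
(0, 0, 0) [362.54527765 553.74506106] [148.63165787 385.90978136]
(0.138, 0.609, 0.238) [-44.60407693 473.80168693] [184.31369279  89.02350126]
(0.138, 0.609, 0.4) [-120.02135548  481.52388153] [165.57172856  12.15302196]
[0.34717956 0.65859002]
[0.20230632 0.41255728]
[0.0136594 0.5265891]
[-0.07193933  0.62948367]
[array([-0.07,  0.74]), array([-0.03,  0.55]), array([-0.01,  0.46])]
[array([0.1 , 0.94]), array([0.11, 0.73]), array([0.12, 0.62])]
[[-0.975  0.221 -0.001]
 [ 0.221  0.975 -0.001]
 [ 0.    -0.001 -1.   ]]
[-18.5699138  -12.30572268   2.94663573]
```

Emit:
{"method": "send_rows", "body": {
  "commands": "0 0 0 -1 0;0 0 0 -1 0;0 -0.98 -0.65 0 0;0 -0.98 -0.65 0 0;0 -0.98 -0.65 0 0;0 -0.98 -0.65 0 0;0 -0.98 -0.65 0 0;0 -0.98 -0.65 0 0;0 -0.98 -0.65 0 0;0 -0.98 -0.65 0 0;0 -0.98 -0.65 0 0;0 -0.98 -0.65 0 0;0 -0.98 -0.65 0 0;0 -0.98 -0.65 0 0;0 -0.98 -0.65 0 0;0 -0.98 -0.65 0 0;0 -0.98 -0.65 0 0;0 -0.98 -0.65 0 0;0 -0.98 -0.65 0 0;0 -0.9 -0.6 0 0",
  "grip_force": 20
}}

```text
t: 1.87
tcp_pos: [0.4298, 0.3036, 0.2792]
tool_rot: [0.111, 0.994, -0.0, -0.0]
force: [0.3, -1.0, 0.8]
finger_gap: -0.003
gripper_force: 0.0
```

```bash
cat >> h.py <<'E'
def to(*t):
    s=readout.sense();R=Ro.from_quat(s['tool_rot']);print('tcp',s['tcp_pos'].round(4),'F',s['force'].round(1),'shares',(R.inv().apply(np.array(t)-s['tcp_pos'])/.02).round(2))
E
python3 - <<'E'
from h import *
snap('wrist','w1'); im=cv2.imread('pics/w1.png'); cv2.imwrite('pics/w1b.png',cv2.resize(im,(800,600)))
to(.4457,.287,.13)
for p in((.4457,.287,.102),(.4563,.2353,.102),(.4672,.182,.102)): print(proj('w1',p)/.64)
E
```

```text
tcp [0.433  0.3014 0.2793] F [ 2.1 -1.6 -0.4] shares [-0.76 -0.55  7.47]
[382.47447114 295.51325476]
[305.26168277 329.09755304]
[228.75642043 362.32827474]
```

View pics/w1b.png

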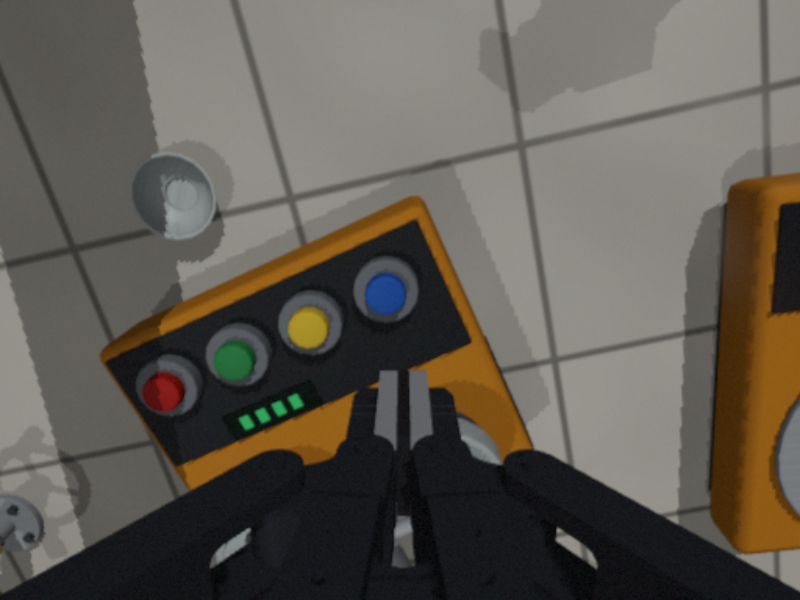

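The wrist view confirms the keys at (386,294), (308,328) and (234,360), within about 3 mm of what I predicted. Next I go down over blue.

Emit:
{"method": "send_rows", "body": {
  "commands": "0 -0.7 -0.5 1 0;0 0 0 1 0;0 0 0 1 0;0 0 0 1 0;0 0 0 1 0;0 0 0 1 0;0 0 0 1 0;0 0 0 0.4 0;0 0 0 0 0;0 0 0 0 0"
}}

```text
t: 2.75
tcp_pos: [0.4406, 0.292, 0.1314]
tool_rot: [0.111, 0.994, -0.0, -0.0]
force: [0.1, -0.2, -1.1]
finger_gap: 0.001
gripper_force: 0.0
```

```bash
python3 -c "
from h import *
to(.4457,.287,.104)"
```

```text
tcp [0.4406 0.292  0.1314] F [ 0.1 -0.2 -1.1] shares [-0.3  -0.19  1.37]
```

Emit:
{"method": "send_rows", "body": {
  "commands": "0 -0.3 -0.2 0.4 0;0 0 0 0.4 0;0 0 0 0.2 0;0 0 0 0.15 0;0 0 0 0.1 0;0 0 0 0.1 0;0 0 0 0 0;0 0 0 0 0"
}}

```text
t: 3.42
tcp_pos: [0.4456, 0.2864, 0.1046]
tool_rot: [0.111, 0.994, -0.0, 0.0]
force: [-0.3, -2.8, 3.1]
finger_gap: 0.002
gripper_force: 1.8
```

```bash
python3 -c "
from h import *
to(.4563,.2353,.125)"
```

```text
tcp [0.4456 0.2864 0.1046] F [-0.3 -2.8  3.1] shares [-1.09 -2.37 -1.02]
```

Emit:
{"method": "send_rows", "body": {
  "commands": "0 0 0 0.1 0;0 0 0 0 0;0 0 0 0 0"
}}

```text
t: 3.67
tcp_pos: [0.4456, 0.2865, 0.1039]
tool_rot: [0.111, 0.994, -0.0, 0.0]
force: [-2.3, -4.8, 13.6]
finger_gap: 0.0
gripper_force: 6.5
```

Blue is on its stop: the force has risen to 13.6 N. Yellow is next.

Emit:
{"method": "send_rows", "body": {
  "commands": "0 0 0 -0.5 0;0 0 0 -0.7 0;0 -0.27 -0.59 0 0;0 -0.27 -0.59 0 0;0 -0.27 -0.59 0 0;0 -0.28 -0.6 0 0;0 0 0 0 0;0 0 0 0 0;0 0 0 0.5 0;0 0 0 0.3 0;0 0 0 0.2 0;0 0 0 0.1 0;0 0 0 0.1 0;0 0 0 0 0;0 0 0 0 0;0 0 0 0 0"
}}

```text
t: 5.0
tcp_pos: [0.4559, 0.2359, 0.1038]
tool_rot: [0.111, 0.994, -0.0, 0.0]
force: [-2.7, -1.0, 16.4]
finger_gap: 0.003
gripper_force: 8.0
```

```bash
python3 -c "
from h import *
to(.4672,.182,.126)"
```

```text
tcp [0.4559 0.2359 0.1038] F [-2.7 -1.  16.4] shares [-1.14 -2.51 -1.11]
```

Emit:
{"method": "send_rows", "body": {
  "commands": "0 0 0 -0.5 0;0 0 0 -0.7 0;0 -0.28 -0.63 0 0;0 -0.28 -0.63 0 0;0 -0.29 -0.63 0 0;0 -0.29 -0.62 0 0;0 0 0 0 0;0 0 0 0 0;0 0 0 0.5 0;0 0 0 0.3 0;0 0 0 0.2 0;0 0 0 0.1 0;0 0 0 0.1 0;0 0 0 0 0;0 0 0 0 0;0 0 0 0 0"
}}

```text
t: 6.33
tcp_pos: [0.4669, 0.1823, 0.1038]
tool_rot: [0.111, 0.994, 0.0, -0.0]
force: [-4.2, 0.8, 17.1]
finger_gap: 0.001
gripper_force: 8.3
```

```bash
python3 -c "
from h import *
to(.4672,.182,.25);to(.4895,-.2445,.25)"
```

```text
tcp [0.4669 0.1823 0.1038] F [-4.2  0.8 17.1] shares [-0.01 -0.01 -7.31]
tcp [0.4669 0.1823 0.1038] F [-4.2  0.8 17.1] shares [ -5.8  -20.56  -7.32]
```

Emit:
{"method": "send_rows", "body": {
  "commands": "0 0 0 -0.5 0;0 0 0 -1 0;0 0 0 -1 0;0 0 0 -1 0;0 0 0 -1 0;0 0 0 -1 0;0 0 0 -1 0;0 0 0 -1 0;60 -0.28 -0.98 0 0;60 -0.28 -0.98 0 0;60 -0.28 -0.98 0 0;60 -0.28 -0.98 0 0;60 -0.28 -0.98 0 0;60 -0.28 -0.98 0 0;60 -0.28 -0.98 0 0;60 -0.28 -0.98 0 0;60 -0.28 -0.98 0 0;60 -0.28 -0.98 0 0;60 -0.28 -0.98 0 0;60 -0.28 -0.98 0 0"
}}

```text
t: 8.0
tcp_pos: [0.4806, -0.0632, 0.252]
tool_rot: [0.111, 0.994, 0.0, -0.001]
force: [0.5, -0.2, -0.9]
finger_gap: 0.699
gripper_force: 0.0
```

Emit:
{"method": "send_rows", "body": {
  "commands": "60 -0.28 -0.95 0 0;60 -0.28 -0.95 0 0;60 -0.28 -0.95 0 0;60 -0.28 -0.95 0 0;60 -0.28 -0.95 0 0;60 -0.28 -0.95 0 0;60 -0.28 -0.95 0 0;60 -0.28 -0.95 0 0;60 0 0 0 0;60 0 0 0 0;60 0 0 0 0"
}}

```text
t: 8.92
tcp_pos: [0.4906, -0.2197, 0.2518]
tool_rot: [0.111, 0.994, 0.001, -0.001]
force: [0.6, 0.4, 0.6]
finger_gap: 0.705
gripper_force: 0.0
```

```bash
python3 - <<'E'
from h import *
snap('wrist','w2'); im=cv2.imread('pics/w2.png'); cv2.imwrite('pics/w2b.png',cv2.resize(im,(800,600)))
to(.4895,-.2445,.176)
for p in((.4895,-.2445,.211),(.536,-.2575,.156)): print(proj('w2',p)/.64)
E
```

```text
tcp [ 0.4906 -0.2195  0.2519] F [ 0.2 -0.7 -0.3] shares [-0.23 -1.24  3.79]
[334.7615371  369.64995845]
[347.323715   412.62724504]
```

View pics/w2b.png

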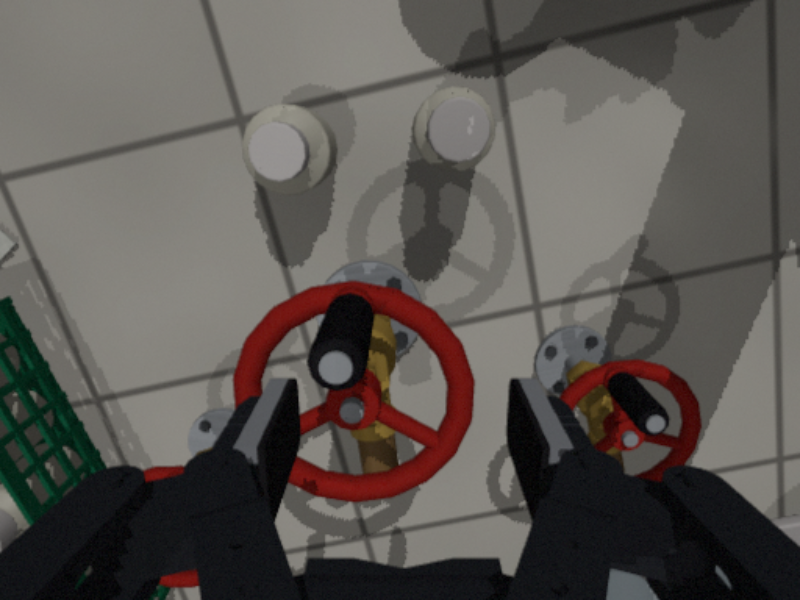

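The handle top at (335,370) matches the prediction, so I centre over it, go down and grip.

Emit:
{"method": "send_rows", "body": {
  "commands": "60 -0.1 -0.6 0 0;60 -0.1 -0.6 0 0;60 0 0 0 0;60 0 0 0.8 0;60 0 0 0.8 0;60 0 0 0.8 0;60 0 0 0.8 0;60 0 0 0.55 0;60 0 0 0 0;60 0 0 0 0;0 0 0 0 0;0 0 0 0 0;0 0 0 0 0;0 0 0 0 0;0 0 0 0 0;0 0 0 0 0;0 0 0 0 0;0 0 0 0 0;0 0 0 0 0",
  "grip_force": 50
}}

```text
t: 10.55
tcp_pos: [0.4902, -0.2453, 0.1784]
tool_rot: [0.111, 0.994, -0.0, 0.001]
force: [-1.4, 0.9, 6.0]
finger_gap: 0.243
gripper_force: 49.0
```

```bash
cat >> h.py <<'E'
C=np.array([.5358,-.2575])
def arc(n,deg,C=C,r=.05,a0=None):
    """print tool shares for n chords of deg each from the present angle"""
    s=readout.sense();R=Ro.from_quat(s['tool_rot']);p=s['tcp_pos'];d=p[:2]-C
    a=np.arctan2(d[1],d[0]);print('p',p.round(4),'ang',np.degrees(a).round(1),'r',np.hypot(*d).round(4),'F',s['force'].round(1))
    out=[];q=p.copy()
    for i in range(1,n+1):
        b=a+np.radians(deg*i);t=np.array([*(C+r*np.array([np.cos(b),np.sin(b)])),p[2]])
        out.append((R.inv().apply(t-q)/.02).round(2));q=t
    print(';'.join('0 %g %g 0 0'%(o[0],o[1]) for o in out))
E
python3 -c "
from h import *
arc(20,-18)"
```

```text
p [ 0.4902 -0.2453  0.1784] ang 165.0 r 0.0472 F [-1.4  0.9  6. ]
0 -0.01 0.77 0 0;0 -0.38 0.68 0 0;0 -0.57 0.53 0 0;0 -0.71 0.33 0 0;0 -0.78 0.09 0 0;0 -0.77 -0.15 0 0;0 -0.68 -0.38 0 0;0 -0.53 -0.57 0 0;0 -0.33 -0.71 0 0;0 -0.09 -0.78 0 0;0 0.15 -0.77 0 0;0 0.38 -0.68 0 0;0 0.57 -0.53 0 0;0 0.71 -0.33 0 0;0 0.78 -0.09 0 0;0 0.77 0.15 0 0;0 0.68 0.38 0 0;0 0.53 0.57 0 0;0 0.33 0.71 0 0;0 0.09 0.78 0 0
```

```bash
python3 -c "
from h import *
arc(8,-8,C=np.array([.5375,-.258]))"
```

```text
p [ 0.4902 -0.2453  0.1784] ang 165.0 r 0.0489 F [-1.4  0.9  6. ]
0 0.02 0.35 0 0;0 -0.09 0.34 0 0;0 -0.13 0.32 0 0;0 -0.18 0.3 0 0;0 -0.22 0.27 0 0;0 -0.25 0.24 0 0;0 -0.28 0.2 0 0;0 -0.31 0.16 0 0
```

Emit:
{"method": "send_rows", "body": {
  "commands": "0 0 0.35 0 0;0 -0.09 0.34 0 0;0 0 0 0 0"
}}

```text
t: 10.8
tcp_pos: [0.4954, -0.2319, 0.1784]
tool_rot: [0.111, 0.994, -0.001, 0.001]
force: [0.2, 0.3, 6.0]
finger_gap: 0.248
gripper_force: 49.3
```

Emit:
{"method": "send_rows", "body": {
  "commands": "0 -0.13 0.32 0 0;0 -0.18 0.3 0 0;0 -0.22 0.27 0 0;0 -0.25 0.24 0 0;0 -0.28 0.2 0 0;0 -0.31 0.16 0 0;0 0 0 0 0;0 0 0 0 0"
}}

```text
t: 11.47
tcp_pos: [0.5286, -0.2076, 0.1784]
tool_rot: [0.111, 0.994, 0.001, 0.001]
force: [0.7, 3.9, 7.7]
finger_gap: 0.242
gripper_force: 49.6
```

```bash
python3 -c "
from h import *
arc(16,-18,C=np.array([.5375,-.258]))"
```

```text
p [ 0.5286 -0.2076  0.1784] ang 100.0 r 0.0512 F [0.7 3.9 7.7]
0 -0.78 0.13 0 0;0 -0.78 -0.06 0 0;0 -0.72 -0.3 0 0;0 -0.6 -0.51 0 0;0 -0.41 -0.67 0 0;0 -0.19 -0.76 0 0;0 0.06 -0.78 0 0;0 0.3 -0.72 0 0;0 0.51 -0.6 0 0;0 0.67 -0.41 0 0;0 0.76 -0.19 0 0;0 0.78 0.06 0 0;0 0.72 0.3 0 0;0 0.6 0.51 0 0;0 0.41 0.67 0 0;0 0.19 0.76 0 0
```

Emit:
{"method": "send_rows", "body": {
  "commands": "0 -0.78 0.1 0 0;0 -0.78 -0.06 0 0;0 -0.72 -0.3 0 0;0 -0.6 -0.51 0 0;0 -0.41 -0.67 0 0;0 0 0 0 0;0 0 0 0 0"
}}

```text
t: 12.05
tcp_pos: [0.5887, -0.2532, 0.1785]
tool_rot: [0.112, 0.994, -0.001, 0.004]
force: [6.2, -2.1, 2.6]
finger_gap: 0.242
gripper_force: 49.5
```

Emit:
{"method": "send_rows", "body": {
  "commands": "0 -0.19 -0.76 0 0;0 0.06 -0.78 0 0;0 0.3 -0.72 0 0;0 0.51 -0.6 0 0;0 0.67 -0.41 0 0;0 0 0 0 0;0 0 0 0 0"
}}

```text
t: 12.63
tcp_pos: [0.5426, -0.3065, 0.1783]
tool_rot: [0.112, 0.994, 0.002, -0.002]
force: [-3.1, 6.2, 10.4]
finger_gap: 0.242
gripper_force: 50.5
```

```bash
python3 -c "
from h import *
arc(8,-18,C=np.array([.5375,-.258]))"
```

```text
p [ 0.5426 -0.3065  0.1783] ang -84.0 r 0.0487 F [-3.1  6.2 10.4]
0 0.75 -0.19 0 0;0 0.77 0.11 0 0;0 0.7 0.34 0 0;0 0.56 0.54 0 0;0 0.37 0.69 0 0;0 0.13 0.77 0 0;0 -0.11 0.77 0 0;0 -0.34 0.7 0 0
```

Emit:
{"method": "send_rows", "body": {
  "commands": "0 0.75 -0.15 0 0;0 0.77 0.11 0 0;0 0.7 0.34 0 0;0 0.56 0.54 0 0;0 0 0 0 0;0 0 0 0 0"
}}

```text
t: 13.13
tcp_pos: [0.4941, -0.2786, 0.1784]
tool_rot: [0.111, 0.994, 0.001, 0.0]
force: [0.5, 3.3, 8.6]
finger_gap: 0.246
gripper_force: 50.1
```

```bash
python3 -c "
from h import *
from scipy.optimize import least_squares as L
P=np.array([(.4954,-.2319),(.5286,-.2076),(.5887,-.2532),(.5426,-.3065),readout.sense()['tcp_pos'][:2]])
for f in(lambda v:np.hypot(*(P-v[:2]).T)-.05,): r=L(f,[.537,-.257]);print(r.x,r.fun)
r=L(lambda v:np.hypot(*(P-v[:2]).T)-v[2],[.537,-.257,.05]);print(r.x,r.fun)
arc(12,-6,C=r.x[:2])"
```

```text
[ 0.5388858  -0.25657068] [-3.42888922e-06  3.92398398e-05 -7.18873929e-05  6.72734886e-05
 -7.99927166e-05]
[ 0.5388822  -0.2565706   0.04998959] [ 3.81639254e-06  4.88320518e-05 -5.79016480e-05  7.80273103e-05
 -7.27738283e-05]
p [ 0.4941 -0.2786  0.1784] ang -153.9 r 0.0499 F [0.5 3.3 8.6]
0 0.16 0.21 0 0;0 0.13 0.23 0 0;0 0.11 0.24 0 0;0 0.08 0.25 0 0;0 0.05 0.26 0 0;0 0.03 0.26 0 0;0 -0 0.26 0 0;0 -0.03 0.26 0 0;0 -0.05 0.26 0 0;0 -0.08 0.25 0 0;0 -0.11 0.24 0 0;0 -0.13 0.23 0 0
```

The circle fit is very good: centre (0.5389, -0.2566), radius 0.050 and residuals under 0.1 mm. Now I approach the closed direction, about 173°, slowly.

Emit:
{"method": "send_rows", "body": {
  "commands": "0 0.16 0.21 0 0;0 0.13 0.23 0 0;0 0.11 0.24 0 0;0 0.08 0.25 0 0;0 0.05 0.26 0 0;0 0.03 0.26 0 0;0 0 0 0 0"
}}

```text
t: 13.72
tcp_pos: [0.4893, -0.2509, 0.1784]
tool_rot: [0.11, 0.994, -0.002, -0.0]
force: [-2.2, -4.0, 7.7]
finger_gap: 0.244
gripper_force: 50.5
```

Emit:
{"method": "send_rows", "body": {
  "commands": "0 0 0.13 0 0;0 0 0.13 0 0;0 0 0 0 0"
}}

```text
t: 13.97
tcp_pos: [0.4895, -0.2505, 0.1784]
tool_rot: [0.109, 0.994, -0.006, -0.001]
force: [-7.3, -16.8, 5.3]
finger_gap: 0.241
gripper_force: 50.4
```

The stop is found: the motion is blocked at 173.0° with 17 N. I relax the push first.

Emit:
{"method": "send_rows", "body": {
  "commands": "0 0 -0.1 0 0;0 0 0 0 0;0 0 0 0 0"
}}

```text
t: 14.22
tcp_pos: [0.4894, -0.2507, 0.1784]
tool_rot: [0.11, 0.994, -0.004, -0.0]
force: [-5.2, -10.4, 6.8]
finger_gap: 0.245
gripper_force: 50.5
```

```bash
sed -i 's/^C=.*/C=np.array([.5389,-.2566])/' h.py; python3 -c "
from h import *
arc(20,18)"
```

```text
p [ 0.4894 -0.2507  0.1784] ang 173.2 r 0.0498 F [ -5.2 -10.4   6.8]
0 -0.19 -0.76 0 0;0 -0.42 -0.66 0 0;0 -0.61 -0.49 0 0;0 -0.73 -0.28 0 0;0 -0.78 -0.04 0 0;0 -0.76 0.2 0 0;0 -0.66 0.42 0 0;0 -0.49 0.61 0 0;0 -0.28 0.73 0 0;0 -0.04 0.78 0 0;0 0.2 0.76 0 0;0 0.42 0.66 0 0;0 0.61 0.49 0 0;0 0.73 0.28 0 0;0 0.78 0.04 0 0;0 0.76 -0.2 0 0;0 0.66 -0.42 0 0;0 0.49 -0.61 0 0;0 0.28 -0.73 0 0;0 0.04 -0.78 0 0
```

Emit:
{"method": "send_rows", "body": {
  "commands": "0 -0.15 -0.9 0 0;0 -0.42 -0.66 0 0;0 -0.61 -0.49 0 0;0 -0.73 -0.28 0 0;0 -0.78 -0.04 0 0;0 -0.76 0.2 0 0;0 -0.66 0.42 0 0;0 -0.49 0.61 0 0;0 -0.28 0.73 0 0;0 -0.04 0.78 0 0;0 0 0 0 0;0 0 0 0 0"
}}

```text
t: 15.22
tcp_pos: [0.5888, -0.2594, 0.1784]
tool_rot: [0.111, 0.994, 0.001, 0.001]
force: [1.0, 1.8, 6.4]
finger_gap: 0.243
gripper_force: 50.7
```

```bash
python3 -c "
from h import *
arc(20,18)"
```

```text
p [ 0.5888 -0.2594  0.1784] ang -3.2 r 0.05 F [1.  1.8 6.4]
0 0.25 0.74 0 0;0 0.46 0.63 0 0;0 0.64 0.45 0 0;0 0.75 0.24 0 0;0 0.78 -0.01 0 0;0 0.74 -0.25 0 0;0 0.63 -0.46 0 0;0 0.45 -0.64 0 0;0 0.24 -0.75 0 0;0 -0.01 -0.78 0 0;0 -0.25 -0.74 0 0;0 -0.46 -0.63 0 0;0 -0.64 -0.45 0 0;0 -0.75 -0.24 0 0;0 -0.78 0.01 0 0;0 -0.74 0.25 0 0;0 -0.63 0.46 0 0;0 -0.45 0.64 0 0;0 -0.24 0.75 0 0;0 0.01 0.78 0 0
```

Half a turn is done, measured at -3.2°. Next comes one full turn, and then I check again.

Emit:
{"method": "send_rows", "body": {
  "commands": "0 0.25 0.77 0 0;0 0.46 0.63 0 0;0 0.64 0.45 0 0;0 0.75 0.24 0 0;0 0.78 0 0 0;0 0.74 -0.25 0 0;0 0.63 -0.46 0 0;0 0.45 -0.64 0 0;0 0.24 -0.75 0 0;0 0 -0.78 0 0;0 -0.25 -0.74 0 0;0 -0.46 -0.63 0 0;0 -0.64 -0.45 0 0;0 -0.75 -0.24 0 0;0 -0.78 0 0 0;0 -0.74 0.25 0 0;0 -0.63 0.46 0 0;0 -0.45 0.64 0 0;0 -0.24 0.75 0 0;0 0 0.78 0 0"
}}

```text
t: 16.88
tcp_pos: [0.5888, -0.262, 0.1784]
tool_rot: [0.111, 0.994, -0.002, 0.0]
force: [-2.5, -3.8, 8.6]
finger_gap: 0.244
gripper_force: 50.8
```

Emit:
{"method": "send_rows", "body": {
  "commands": "0 0 0 0 0;0 0 0 0 0"
}}

```text
t: 17.05
tcp_pos: [0.5889, -0.2588, 0.1784]
tool_rot: [0.111, 0.994, 0.001, 0.001]
force: [1.9, 2.0, 8.0]
finger_gap: 0.242
gripper_force: 50.8
```

```bash
python3 -c "
from h import *
arc(10,17.6)"
```

```text
p [ 0.5889 -0.2588  0.1784] ang -2.5 r 0.05 F [1.9 2.  8. ]
0 0.25 0.72 0 0;0 0.46 0.61 0 0;0 0.62 0.45 0 0;0 0.73 0.24 0 0;0 0.76 0.01 0 0;0 0.73 -0.22 0 0;0 0.63 -0.43 0 0;0 0.47 -0.6 0 0;0 0.26 -0.72 0 0;0 0.03 -0.76 0 0
```

Emit:
{"method": "send_rows", "body": {
  "commands": "0 0.25 0.72 0 0;0 0.46 0.61 0 0;0 0.62 0.45 0 0;0 0.73 0.24 0 0;0 0.76 0 0 0;0 0.73 -0.22 0 0;0 0.63 -0.43 0 0;0 0.47 -0.6 0 0;0 0.26 -0.72 0 0;0 0.03 -0.3 0 0;0 0 -0.2 0 0;0 0 0 0 0;0 0 0 0 0;0 0 0 0 0"
}}

```text
t: 18.22
tcp_pos: [0.4897, -0.2481, 0.1784]
tool_rot: [0.111, 0.994, -0.001, 0.0]
force: [-1.8, -1.9, 9.3]
finger_gap: 0.241
gripper_force: 50.9
```

```bash
python3 -c "
from h import *
arc(1,1);to(.4893,-.2507,.1784)"
```

```text
p [ 0.4897 -0.2481  0.1784] ang 170.2 r 0.0499 F [-1.8 -1.9  9.3]
0 0 -0.04 0 0
tcp [ 0.4897 -0.2481  0.1784] F [-1.8 -1.9  9.3] shares [-0.01 -0.13 -0.  ]
```

Emit:
{"method": "send_rows", "body": {
  "commands": "0 0 -0.07 0 0;0 0 -0.07 0 0;0 0 0 0 0;0 0 0 0 0;0 0 0 0 0"
}}

```text
t: 18.63
tcp_pos: [0.4894, -0.2498, 0.1784]
tool_rot: [0.111, 0.994, 0.0, 0.0]
force: [0.3, 1.3, 8.1]
finger_gap: 0.245
gripper_force: 51.0
```

```bash
python3 -c "
from h import *
arc(1,1);to(.4893,-.2508,.1784)"
```

```text
p [ 0.4894 -0.2498  0.1784] ang 172.2 r 0.05 F [0.3 1.3 8.1]
0 -0 -0.04 0 0
tcp [ 0.4894 -0.2498  0.1784] F [0.3 1.3 8.1] shares [-0.01 -0.05 -0.  ]
```

Emit:
{"method": "send_rows", "body": {
  "commands": "0 0 -0.06 0 0;0 0 0 0 0;0 0 0 0 0;0 0 0 0 0"
}}

```text
t: 18.97
tcp_pos: [0.4892, -0.2508, 0.1784]
tool_rot: [0.111, 0.994, 0.0, 0.0]
force: [0.8, 0.9, 9.1]
finger_gap: 0.246
gripper_force: 51.0
```

```bash
python3 -c "
from h import *
arc(1,1)
snap('side','s3'); im=cv2.imread('pics/s3.png'); cv2.imwrite('pics/s3b.png',cv2.resize(im,(800,600)))"
```

```text
p [ 0.4892 -0.2508  0.1784] ang 173.4 r 0.05 F [0.8 0.9 9.1]
0 -0 -0.04 0 0
```

View pics/s3b.png

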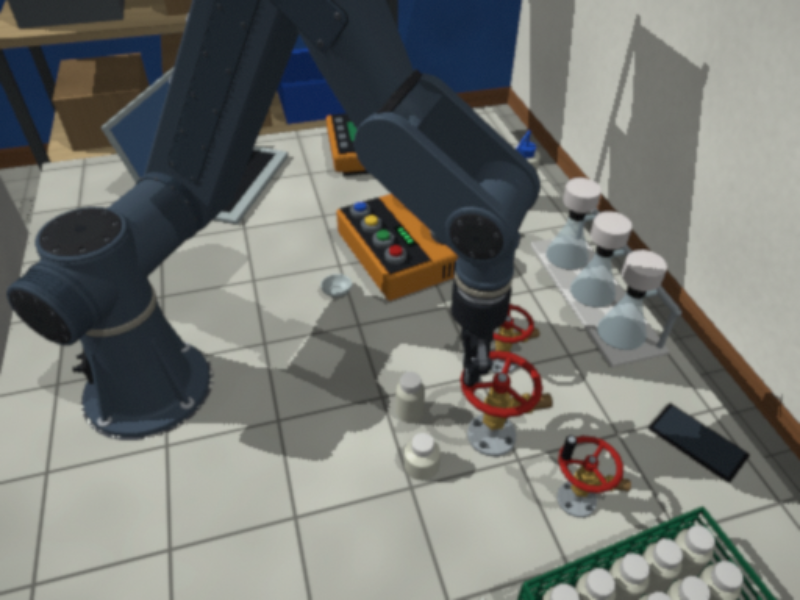

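The side view shows the gripper holding the handle at (475,360). The bottles at (410,400) and (422,455) and the dish at (337,287) haven't moved. Wheel angle is 173.4°, against about 173.2° at the stop, plus two turns, and the arm is at rest.

```bash
python3 -c "
from h import *
print(sign_off())"
```

```text
the job is handed in; nothing more can be done
None
```

The job is handed in: I pressed blue, yellow and green in order without touching red, closed the valve against its stop and backed it off two full turns (within about 0.5° by my measurement), and the gripper still holds the handle; the bottles and dish were not moved.

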